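# Secure the driver board in its case and shut the lid

### The arm

A 6-joint arm with a two-finger parallel gripper is mounted at the origin on the work surface. World frame = base frame: x ahead of the robot, y to its left, z up, the work surface at z = 0. Lengths are in m, angles in degrees, forces in N, time in s.
With the tool pointing down it reaches from about 0.275 to 0.725 m from the base axis. Payload 15.9 kg.
Tool frame: the origin (TCP) lies on the centre line of the jaws, within the pads' length; the fingertips stand 8 mm ahead of it and the grasp point (between the pads) lies 11 mm behind it; z points along the fingers, y is the direction in which the jaws open and shut (so a half turn about z gives the same grasp; the last joint's range is limited). The gripper opens to 85 mm and grips with 20 to 120 N. Pads are 22 mm wide; open, the fingers measure 114 mm over their backs; the gripper's body (76 mm by 85 mm) begins 54 mm behind the grasp point. The pads swing forward as they close: fully open they stand 13 mm farther back than shut.
Start: joints at [67.609, 12.198, -1.971, 75.831, 0, 90], TCP at [0.19, 0.462, 0.239] pointing down, gripper open.
Joint ranges: [-170.91, 170.91], [-42.67, 98.43], [-65.05, 77.54], [-120.47, 116.71], [-90, 82.35], [-180, 180]. Speed limits (degrees/s): [108.29, 108.29, 136.94, 147.25, 180, 180].

### API

Orientations are given as a 3x3 rotation matrix whose columns are the frame's x, y, z axes.
In Python, from rig import manip, effector, kinematics, readout, viewer, job gives the robot as it stands. Calls block until the motion is done:
- manip.move_ptp(position, orientation): joint-space move of the TCP to a pose.
- manip.move_straight(position, attitude=None, max_speed=0.15): straight line of the TCP; attitude=None keeps the orientation; max_speed is the mean speed in m/s.
- manip.move_joints(angles): joint-space move.
- effector.let_go() and effector.close(grip_force=None): open the fingers fully, or close them until they stop; grip_force is the grip in N (None keeps the last).
- manip.hold(seconds).
- kinematics.ik(position, orientation): joint angles nearest the present ones, or None.
- readout.sense(): the state.
- viewer.grab_frame(name): name is "side" or "top"; returns (picture, depth): 420x560x3 uint8, blue, green, red; 420x560 float32, m along the optical axis (not along the pixel's ray), 0 where there is no reading.
- viewer.camera_params(name): a dict with "fovy" (degrees; the focal length in pixels is half the picture's height over the tangent of half this angle, whatever the lens; pixels are square), "cx", "cy" (the principal point, pixels), "dist" ([k1, k2, p1, p2, k3] as OpenCV has them; the pictures are not rectified), "eye" and "orientation" of the camera in the world. Camera axes: x right, y up, looking along -z (the intrinsics and any distortion apply to the point x, -y, -z); pixel columns grow to the right and rows downward; lengths in m; the calibration is good to about 2 mm. A picture is of the moment at which its call begins. camera_params takes no time and is no camera call.
A pose or a line that the arm cannot do raises manip.MotionError and nothing moves.
- job.sign_off(): hands the job in, once; it reports no verdict.
Trained networks look in the newest picture that a camera, given by its name, has taken for a name from the list of things; names that differ only in an ending like _2 or _b are one class to them, and where a whole thing is asked for, a point or a joint stands for the part that bears it (a point fixed in the world has none). Each returns a list of dicts, best first, with "confidence" (0 to 1); they miss things now and then, are a little off and sometimes report something else, mostly with a low value. They report only what shows in the picture. A call takes as long as a camera call. They do not tell look-alikes from the thing itself.
- viewer.trace(camera, name): "region" (420x560 bool, what is visible of it) and "box" ([left, top, right, bottom] in pixels, round what is visible of it).
- viewer.pinpoint(camera, name): "centre" ([column, row] in pixels: a listed point, or the origin of a listed thing).
The state is a dict: "time": time; "joint_positions": joint angles; "qd": joint speeds; "joint_torque": joint torques, N m; "tcp_pos": TCP position; "tool_rot": TCP orientation; "force": force on the tool from outside, world axes, zero at the start; "torque": the same for the moment, N m; "grip_width": finger opening in m.
Only numpy, scipy, OpenCV 4.12 (cv2) and the standard library are available. Lean on these libraries where they do the work, as an engineer would, in place of code of your own. Each camera call takes 0.05 s, during which the arm holds its last target. There are 200 camera calls.

### The job

The display driver board is packed in the open blue carrying case, ready to travel. Slide the orange-tabbed divider towards the board until the board has no room to slip about between the divider and the end wall (nudging the board along is fine, squeezing it hard is not), then shut the lid fully and let go. Leave the battery pack lying in the other bay, and do not disturb the other things on the bench.

Things in the scene. Friction and masses are not known exactly. Their poses are not given: they have to be found in the camera images.
- case: Blue open-topped case, fixed, outside 122 (x) x 312 (y) x 62 (z) mm; walls and floor 6 mm, inside 110 x 300 mm, 56 mm deep. Origin: centre of its underside on the bench; y along its length (the divider's travel), +x from its front (nearer the robot; black handle 22 mm out, 35 mm high) to the hinge side. Turned by up to 0.25 rad. The lid is hinged on top of the +x wall.
- divider (a joint): Position (m) of the divider along the case's +y; 0 = middle of the case; travel -0.09 to 0.09. It is a white panel across the case, 8 mm thick, top 58 mm above the bench, between two bays. It slides stiffly (about 2 N) and stays where left. The bay on its +y side is 0.146 minus this value long (m), the bay on its -y side 0.146 plus this value.
- divider_tab (a point): Middle of the top of the divider's orange grip tab, 58 mm above the bench. The tab is 36 (case x) x 16 (case y, across the panel) x 18 mm high, 25 mm to the front (-x) of the case's middle line. Pinch it from above across the 16 mm; beside it the bays' contents reach no higher than 30 mm above the bench. Axes as the case's.
- lid (a joint): Angle (rad) of the lid (blue frame, clear window): 0 = shut flat on the case, 1.57 = upright, 1.95 = its stop. A stiff hinge (0.32 N m, lid 0.3 kg) holds it at any angle. The lid is 8 mm thick, 312 mm wide, reaches 122 mm from the hinge, plus in the middle a black pull lip, 90 mm wide and 6 mm thick, out to 134 mm. Shut, its top is 70.5 mm above the bench.
- lid_hinge (a point): Middle of the lid's hinge line, 62.5 mm above the bench, on the case's +x side (61 mm from its middle); the line runs along the case's y. The axes turn with the lid. The lid's underside passes through this line; its outer face lies 8 mm off (above it when shut, on the +x side when upright).
- lid_edge (a point): Middle of the outer end of the lid's black pull lip, 134 mm from the hinge line and midway through the thickness; it moves with the lid.
- board: Green circuit board on four brass feet, 100 x 100 mm, 22 mm high overall, about 0.1 kg, lying flat in one of the two bays (either one) with play. Its square plate lies 10 to 14 mm above its underside. Origin: centre of its underside, 6 mm above the bench when it lies in the case; axes as the case's, within 0.06 rad.
- battery: Black battery pack with a yellow patch, 70 (x) x 55 (y) x 22 (z) mm, about 0.14 kg, lying in the other bay. Origin: centre of its underside. To be left there.
- glue: Bystander: small blue glue bottle with a red cap, standing, 28 mm across, 75 mm high. Origin: centre of its underside.
- spectacles: Bystander: black spectacle case, 65 x 150 x 36 mm high, lying on the bench. Origin: centre of its underside.
- tape: Bystander: roll of clear tape lying flat, 90 mm across, 20 mm high. Origin: centre of its underside.
Mind the look-alikes: they are no part of the job. Of the things like the board, leave any that is pink, purple or red; of the rest the smaller one is meant.

How it is judged:
By the outcome, as a careful person would: the job done as asked, in the order asked, and still so for the second after the job is handed in, with the robot touching nothing.
It also fails if it takes over 51 s, if anything falls off the work surface, if the arm or the gripper's body presses on something with over 40 N, if the wrist force passes 120 N, or if a joint passes its speed limit or range.

## Working session

There is one attempt and no reset: what is moved stays moved. The work goes in short steps, each a Python script; the robot and the scene stay as the last script left them, time stands still between calls to the robot, and variables do not carry over. Pictures are saved under pics/ and viewed, about 8 in all and at most 12, crops included, and the job is handed in when it is done.

```bash
mkdir -p pics
cat > h.py <<'E'
import numpy as np, cv2
from rig import manip, effector, kinematics, readout, viewer, job
def K(c):
    p=viewer.camera_params(c); f=210/np.tan(np.radians(p["fovy"])/2)
    return p,np.array([[f,0,p["cx"]],[0,f,p["cy"]],[0,0,1.]]),np.array(p["dist"],float)
def rays(c,px):
    p,k,d=K(c); u=cv2.undistortPoints(np.array(px,float).reshape(-1,1,2),k,d).reshape(-1,2)
    return np.array(p["eye"]),np.c_[u[:,0],-u[:,1],-np.ones(len(u))]@np.array(p["orientation"]).T
def at_z(c,px,z):
    e,r=rays(c,px); return e+r*((z-e[2])/r[:,2])[:,None]
def at_d(c,px,d):
    e,r=rays(c,px); return e+r*np.array(d).reshape(-1,1)
def proj(c,P):
    p,k,d=K(c); q=(np.array(P,float).reshape(-1,3)-p["eye"])@np.array(p["orientation"])
    q=q*[1,-1,-1]; return cv2.projectPoints(q,np.zeros(3),np.zeros(3),k,d)[0].reshape(-1,2)
E
python3 - <<'E'
from h import *
for c in("top","side"):
    im,d=viewer.grab_frame(c); cv2.imwrite(f"pics/{c}0.png",im); np.save(f"{c}0.npy",d)
    p=viewer.camera_params(c);print(c,np.round(p["eye"],3),p["dist"])
    for n in("case","divider_tab","lid_hinge","lid_edge","board","battery","glue","spectacles","tape"):
        for r in viewer.pinpoint(c,n)[:3]:
            print(n,np.round(r["centre"],1),round(r["confidence"],2),np.round(at_z(c,[r["centre"]],{"divider_tab":.058,"lid_hinge":.0625,"board":.006,"battery":.006}.get(n,0))[0],4))
E
```

```text
top [ 0.374 -0.009  1.21 ] [-0.00736803  0.          0.          0.          0.        ]
case [266.  207.2] 0.7 [0.5178 0.0286 0.    ]
case [115.3 234.8] 0.56 [0.4298 0.4396 0.    ]
divider_tab [277.5 213.7] 0.75 [ 0.4947 -0.0038  0.058 ]
lid_hinge [273.3 185.3] 0.68 [0.5687 0.0094 0.0625]
lid_hinge [277.4 215.8] 0.57 [ 0.4887 -0.0037  0.0625]
lid_edge [274.1 158.5] 0.77 [0.6549 0.0104 0.    ]
board [215.8 285.8] 0.84 [0.3005 0.1567 0.006 ]
board [300.5 206.7] 0.82 [ 0.5212 -0.0658  0.006 ]
board [307.7 272.4] 0.8 [ 0.3437 -0.0894  0.006 ]
battery [235.7 201.9] 0.6 [0.5294 0.112  0.006 ]
glue [116.8 238.7] 0.7 [0.4192 0.4347 0.    ]
spectacles [446.4 219.6] 0.75 [ 0.4978 -0.4655  0.    ]
spectacles [125.5 164.7] 0.75 [0.626  0.4243 0.    ]
tape [126.2 161.8] 0.88 [0.6342 0.4229 0.    ]
tape [298.3 208.1] 0.75 [ 0.5179 -0.0602  0.    ]
tape [271.2 157.2] 0.73 [0.6583 0.0186 0.    ]
side [0.37  0.748 0.804] [0.0109287 0.        0.        0.        0.       ]
case [265.8 229. ] 0.6 [0.5277 0.017  0.    ]
divider_tab [278.3 209.9] 0.8 [ 0.495  -0.0069  0.058 ]
lid_hinge [247.6 210.5] 0.76 [0.5779 0.0128 0.0625]
lid_hinge [232.1 176.1] 0.42 [ 0.6568 -0.1269  0.0625]
lid_edge [230.6 175. ] 0.6 [ 0.6874 -0.2055  0.    ]
board [205.3 201.1] 0.96 [ 0.7309 -0.0639  0.006 ]
board [270.5 207.6] 0.87 [ 0.5284 -0.0657  0.006 ]
board [342.5 280.7] 0.78 [0.3053 0.1664 0.006 ]
battery [263.7 255.8] 0.74 [0.5145 0.1189 0.006 ]
battery [297.9 136.8] 0.6 [ 0.4931 -0.4519  0.006 ]
spectacles [294.4 134.8] 0.62 [ 0.5086 -0.4723  0.    ]
tape [187.  363.7] 0.59 [0.6234 0.4287 0.    ]
```

View pics/top0.png

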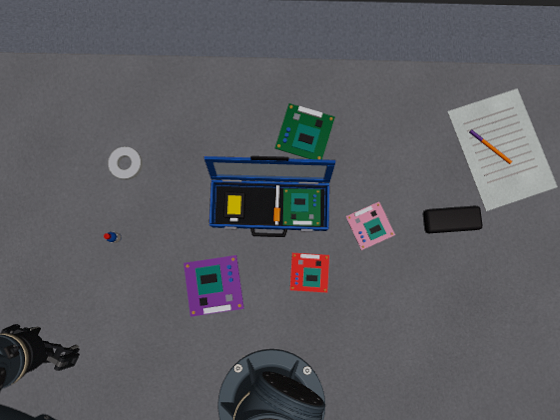

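View pics/side0.png

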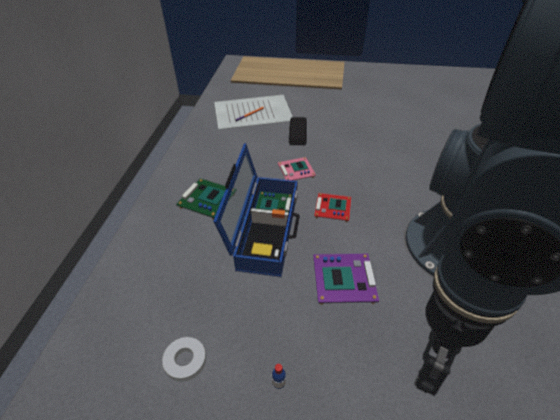

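The board is in the case's −y bay (top camera ~302,207) and the battery in the +y bay (~235,205). The tab is at ~(277,214). The other boards are look-alikes on the bench. Next I'll fit the case accurately.

Run:
```python
from h import *
from scipy.optimize import minimize
im=cv2.imread("pics/top0.png"); d=np.load("top0.npy")
v,u=np.mgrid[120:260,180:360]; px=np.c_[u.ravel(),v.ravel()]
P=at_d("top",px,d[120:260,180:360].ravel()); hsv=cv2.cvtColor(im,cv2.COLOR_BGR2HSV)[120:260,180:360].reshape(-1,3)
blue=(hsv[:,0]>100)&(hsv[:,0]<130)&(hsv[:,1]>120)
def loc(P,c,a): 
    q=P[:,:2]-c; return np.c_[q@[np.cos(a),np.sin(a)],q@[-np.sin(a),np.cos(a)]]
R=P[blue&(abs(P[:,2]-.062)<.006)]
print(len(R)); r=cv2.minAreaRect(R[:,:2].astype(np.float32)); print(r)
def cost(x):
    q=abs(loc(R,x[:2],x[2])); s=abs(np.maximum(q[:,0]-.058,q[:,1]-.153)); return np.minimum(s,.01).sum()
b=min((minimize(cost,[.518,.02,a],method="Nelder-Mead",options=dict(initial_simplex=[[.518,.02,a],[.528,.02,a],[.518,.03,a],[.518,.02,a+.05]])) for a in np.linspace(-.25,.25,11)),key=lambda r:r.fun)
print(b.x,b.fun/len(R)); c,a=b.x[:2],b.x[2]
L=loc(P,c,a); lid=blue&(P[:,2]>.09); print("lid", [ (round(np.median(L[m,0]),4),round(np.median(P[m,2]),4)) for m in [lid&(P[:,2]>z)&(P[:,2]<z+.02) for z in (.09,.11,.13,.15,.17,.19)] if m.any()])
ors=(hsv[:,0]>5)&(hsv[:,0]<20)&(hsv[:,1]>150)&(abs(L[:,0])<.06)&(abs(L[:,1])<.15)
t=px[ors]; T=at_z("top",t,.058); lt=loc(T,c,a); print("tab",len(t),lt.mean(0),lt.min(0),lt.max(0),P[ors,2].mean())
g=(hsv[:,0]>35)&(hsv[:,0]<90)&(hsv[:,1]>80)&(abs(L[:,0])<.056)&(abs(L[:,1])<.15)
G=loc(at_z("top",px[g],.02),c,a); print("board",cv2.minAreaRect(G.astype(np.float32)))
for cn in("top","side"):
  img=cv2.imread(f"pics/{cn}0.png")
  ca,sa=np.cos(a),np.sin(a); Rm=np.array([[ca,-sa],[sa,ca]])
  for (hx,hy,z,col) in ((.061,.156,.062,(0,255,255)),(.055,.15,.062,(255,255,255))):
    Q=np.c_[np.array([[hx,hy],[hx,-hy],[-hx,-hy],[-hx,hy]])@Rm.T+c,np.full(4,z)]
    cv2.polylines(img,[np.int32(np.round(proj(cn,Q)*16))],True,col,1,cv2.LINE_AA,4)
  cr=img[140:250,190:350] if cn=="top" else img[130:290,190:330]
  cr=cv2.resize(cr,None,fx=3.4,fy=3.4,interpolation=cv2.INTER_CUBIC); cv2.imwrite(f"pics/fit_{cn}.png",cr)
A,B=[cv2.imread(f"pics/fit_{n}.png") for n in("top","side")]
cv2.imwrite("pics/fit.png",cv2.resize(np.hstack([cv2.copyMakeBorder(A,0,B.shape[0]-A.shape[0],0,0,0),B]),(800,430)))
```

```text
761
((0.520847499370575, 0.019540026783943176), (0.31080612540245056, 0.1252908855676651), 89.98101043701172)
[ 0.51960573  0.01953333 -0.00245839] 0.0018563102330826362
lid [(np.float64(0.0698), np.float64(0.1009)), (np.float64(0.0745), np.float64(0.1193)), (np.float64(0.0789), np.float64(0.1394)), (np.float64(0.0853), np.float64(0.1669)), (np.float64(0.0888), np.float64(0.1791)), (np.float64(0.0926), np.float64(0.1922))]
tab 101 [-0.02513779 -0.02148807] [-0.04598562 -0.12700199] [ 0.03843508 -0.01131223] 0.04836731506111866
board ((-3.485754132270813e-05, -0.08691728115081787), (0.10188069939613342, 0.10296505689620972), 0.007879585027694702)
```

View pics/fit.png

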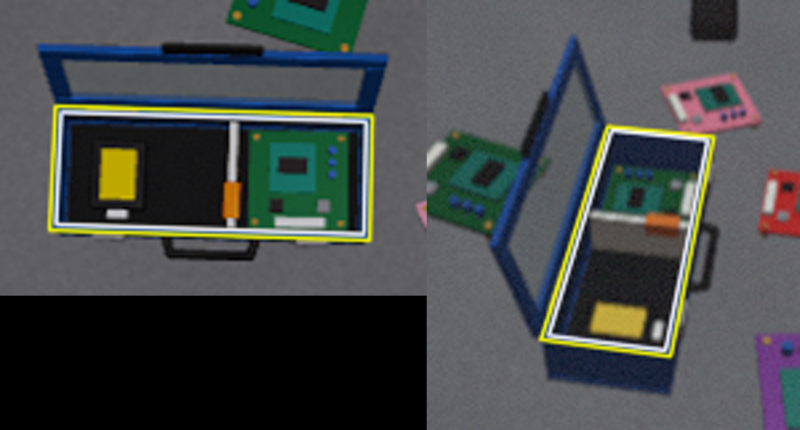

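```bash
cat >> h.py <<'E'
A0=-0.0025; CS=np.array([.5196,.0195]); ca,sa=np.cos(A0),np.sin(A0)
def W(x,y,z): return np.array([CS[0]+ca*x-sa*y, CS[1]+sa*x+ca*y, z])
def rot(s): 
    y=np.array([-sa,ca,0])*s; z=np.array([0,0,-1.]); return np.c_[np.cross(y,z),y,z]
def F(): return np.array(readout.sense()["force"])
def note(*t):
    s=readout.sense(); print(*t,"t",round(s["time"],2),"tcp",np.round(s["tcp_pos"],4),"F",np.round(s["force"],2),"w",round(s["grip_width"],4))
E
python3 - <<'E'
from h import *
for s in(1,-1):
    print(s,[np.round(q,1) if (q:=kinematics.ik(p,rot(s))) is not None else None for p in(W(-.025,-.0215,.15),W(-.025,-.046,.042),W(.13,0,.25),W(.13,0,.17))])
note()
s=min((1,-1),key=lambda s:abs(np.array(kinematics.ik(W(-.025,-.0215,.15),rot(s)))-readout.sense()["joint_positions"]).max())
manip.move_ptp(W(-.025,-.0225,.16),rot(s)); note("above",s)
manip.move_straight(W(-.025,-.0225,.042),max_speed=.1); note("down")
im,_=viewer.grab_frame("side"); cv2.imwrite("pics/pre.png",cv2.resize(im[110:290,180:380],None,fx=3,fy=3))
E
```

```text
1 [array([ -0.2,  13.6, -13.3,  63.1,   0. ,  -0.1]), array([ -3.1,  19. , -22.9,  48. ,   0. ,  -2.9]), array([ 1.7, 31.4, 27.4, 86. ,  0. ,  1.8]), array([ 1.7, 31.4, 16. , 74.5,  0. ,  1.8])]
-1 [array([ -0.2,  13.6, -13.3,  63.1,   0. , 179.9]), array([ -3.1,  19. , -22.9,  48. ,   0. , 177.1]), array([   1.7,   31.4,   27.4,   86. ,    0. , -178.2]), array([   1.7,   31.4,   16. ,   74.5,    0. , -178.2])]
t 1.0 tcp [0.1905 0.4623 0.2393] F [ 0.04 -0.68 -0.23] w 0.0854
above -1 t 3.02 tcp [ 0.4946 -0.0023  0.1601] F [-0.49  0.31  0.32] w 0.0853
down t 4.36 tcp [ 0.4949 -0.0029  0.0425] F [-1.01  0.26 -0.21] w 0.0851
```

View pics/pre.png

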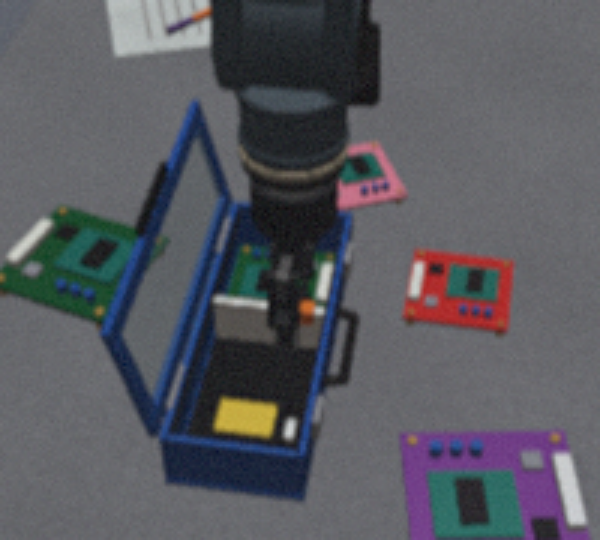

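The fingers straddle the orange tab in the case, clear of the lid. Now I'll pinch the tab and slide it with force monitoring.

Run:
```python
from h import *
effector.close(20); note("grip")
y=readout.sense()["tcp_pos"]; y0=-.0225
manip.move_straight(W(-.025,-.039,.042),max_speed=.04); note("pre")
yy=-.039; log=[]; hit=0
while yy>-.054:
    yy-=.0007; manip.move_straight(W(-.025,yy,.042),max_speed=.02)
    f=np.mean([F()[1] for _ in range(3)]); p=readout.sense()["tcp_pos"][1]-CS[1]; log.append((round(yy,4),round(p,4),round(f,2)))
    if f>6: break
print(log); note("end")
```

```text
grip t 5.04 tcp [ 0.4946 -0.0029  0.0421] F [-1.7   1.19  3.76] w 0.0152
pre t 5.61 tcp [ 0.4945 -0.0203  0.0421] F [-1.21 -1.11  5.11] w 0.0154
[(-0.0397, np.float64(-0.0402), np.float64(0.05)), (-0.0404, np.float64(-0.0408), np.float64(1.81)), (-0.0411, np.float64(-0.0414), np.float64(1.19)), (-0.0418, np.float64(-0.0421), np.float64(2.21)), (-0.0425, np.float64(-0.0428), np.float64(2.07)), (-0.0432, np.float64(-0.0435), np.float64(2.29)), (-0.0439, np.float64(-0.0442), np.float64(2.1)), (-0.0446, np.float64(-0.0449), np.float64(2.18)), (-0.0453, np.float64(-0.0456), np.float64(2.55)), (-0.046, np.float64(-0.0457), np.float64(7.51))]
end t 8.11 tcp [ 0.4945 -0.0262  0.0421] F [-1.53  7.51  5.34] w 0.0154
```

Contact is clear at −0.0457, where the force steps from 2 to 7.5 N. I'll relax, release, look, then do the lid.

Run:
```python
from h import *
manip.move_straight(W(-.025,-.0454,.042),max_speed=.02); note("relax")
effector.let_go(); note("open")
manip.move_straight(W(-.025,-.0454,.16),max_speed=.2)
s=rot(1)
manip.move_ptp(W(.02,-.02,.30),s)
im,d=viewer.grab_frame("top"); im2,_=viewer.grab_frame("side")
manip.move_ptp(W(.135,0,.30),s); effector.close(20); note("behind")
im3,_=viewer.grab_frame("top")
cv2.imwrite("pics/div.png",np.hstack([cv2.resize(im3[140:250,190:350],(480,330)),cv2.resize(im2[130:290,190:330],(289,330))]))
```

```text
relax t 8.36 tcp [ 0.4945 -0.0261  0.0421] F [-1.49  2.52  5.41] w 0.0154
open t 9.04 tcp [ 0.4945 -0.0258  0.042 ] F [ 0.01  0.09 -0.  ] w 0.0853
behind t 13.87 tcp [0.6546 0.0192 0.2999] F [ 0.37  0.29 -0.46] w -0.0001
```

View pics/div.png

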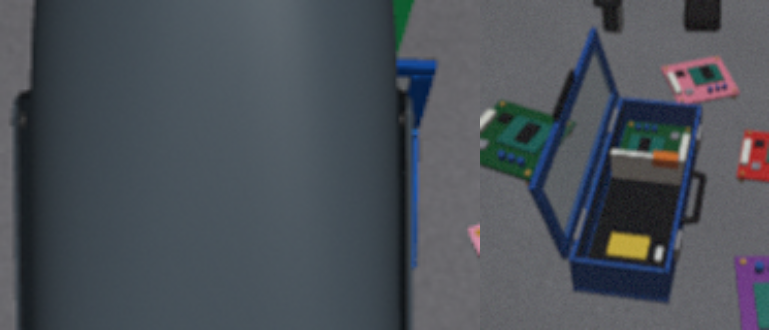

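Run:
```python
from h import *
manip.move_straight(W(.135,0,.18),max_speed=.15); note("down")
def tip(th,r=.115): 
    return W(.061-r*np.cos(th)+.008*np.sin(th)+.011,0,.0625+r*np.sin(th)+.008*np.cos(th)+.008)
for th in np.r_[1.8,np.arange(1.65,.05,-.15),.08]:
    manip.move_straight(tip(th),max_speed=.1); f=F(); print(round(th,2),np.round(f,1),end=" ")
    if np.linalg.norm(f)>25: print("STOP");break
else:
    z=tip(0)[2]; p=tip(0)
    for z in np.arange(p[2]+.003,p[2]-.006,-.001):
        manip.move_straight([p[0],p[1],z],max_speed=.03); f=F(); print(round(z,4),np.round(f,1),end=" ")
        if f[2]>14: break
note("end")
im,_=viewer.grab_frame("side"); cv2.imwrite("pics/lid.png",cv2.resize(im[110:290,180:380],None,fx=3,fy=3))
```

```text
down t 14.87 tcp [0.6551 0.0192 0.181 ] F [-0.04 -0.51 -0.44] w -0.0002
1.8 [ 0.5 -0.5  0.7] 1.65 [-0.1  0.4 -0.2] 1.5 [0.5 0.3 0.3] 1.35 [ 0.3  0.5 -0.2] 1.2 [ 0.4  0.5 -0.8] 1.05 [-0.1 -0.2 -0.4] 0.9 [ 0.7 -0.2  0.7] 0.75 [ 0.2 -0.3  0.4] 0.6 [0.5 0.8 0.1] 0.45 [-0.3  1.1 -0.1] 0.3 [ 0.5 -0.2 -0.3] 0.15 [0.3 0.6 0. ] 0.08 [0.5 0.5 0. ] 0.0815 [-0.3  0.4 -0.2] 0.0805 [0.4 0.1 0.1] 0.0795 [0.2 0.2 0.5] 0.0785 [-0.3  0.2  2.1] 0.0775 [-7.3 -0.8 21.7] end t 20.49 tcp [0.4767 0.0196 0.0784] F [-7.29 -0.77 21.7 ] w -0.0
```

View pics/lid.png

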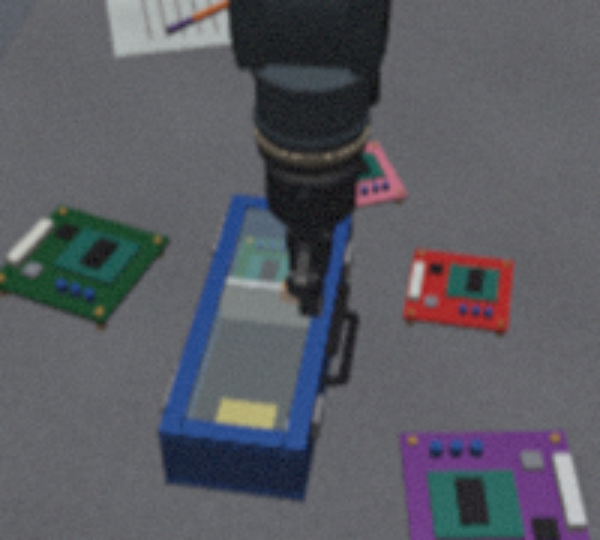

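The lid lies flat with the fingertip on its front edge, and the z force stepped from 2 to 22 N at 70 mm, as expected for a shut lid. I'll retreat and check.

Run:
```python
from h import *
p=np.array(readout.sense()["tcp_pos"])
manip.move_straight(p+[0,0,.15],max_speed=.15)
manip.move_joints([67.609, 12.198, -1.971, 75.831, 0, 90]); note("home")
im,d=viewer.grab_frame("top"); im2,_=viewer.grab_frame("side")
u,v=np.meshgrid(np.arange(200,340),np.arange(140,250)); px=np.c_[u.ravel(),v.ravel()]
P=at_d("top",px,d[140:250,200:340].ravel()); h=cv2.cvtColor(im,cv2.COLOR_BGR2HSV)[140:250,200:340].reshape(-1,3)
m=(h[:,0]>100)&(h[:,0]<130)&(h[:,1]>120)&(P[:,2]>.04)
L=(P[:,:2]-CS)@np.array([[ca,-sa],[sa,ca]])
for a,b in((-.061,-.045),(.045,.061)):
    k=m&(L[:,0]>a)&(L[:,0]<b); print("lid z",a,np.median(P[k,2]),k.sum())
cv2.imwrite("pics/fin.png",np.hstack([cv2.resize(im[140:250,190:350],(480,330),interpolation=3),cv2.resize(im2[130:290,190:330],(289,330))]))
for n,z in(("glue",0),("spectacles",0),("tape",0)): 
    print(n,[np.round(at_z("top",[r["centre"]],z)[0],3) for r in viewer.pinpoint("top",n)[:2]])
```

```text
home t 23.61 tcp [0.1911 0.462  0.2392] F [0.02 0.27 0.3 ] w -0.0002
lid z -0.061 0.07038794298147766 790
lid z 0.045 0.07035612774291122 705
glue [array([0.424, 0.435, 0.   ]), array([0.517, 0.013, 0.   ])]
spectacles [array([ 0.503, -0.472,  0.   ])]
tape [array([0.621, 0.418, 0.   ])]
```

View pics/fin.png

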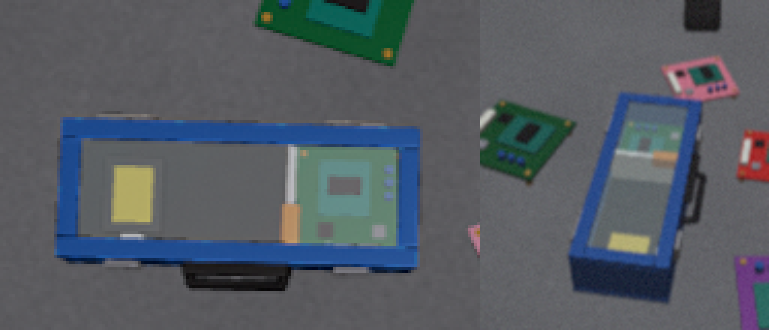

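The lid is flat at 70.4 mm front and back. The board fills its bay up to the divider, and the battery is still in the other bay.

```bash
python3 -c "
from rig import job; print(job.sign_off())"
```

```text
the job is handed in; nothing more can be done
None
```

The divider is up against the board, the lid is shut, and the job is handed in. The arm was back at its start pose, touching nothing, about 24 s in.

- **Divider:** I pinched the tab and slid it from about −0.022 to −0.0457 m. That leaves a bay of about 100.3 mm for the 100 mm board. Contact was clear: the force stepped from about 2 to 7.5 N, so roughly 5 N on the board, and I relaxed it to about 2.5 N before letting go.
- **Lid:** I swung it over from behind with the closed fingers and pressed its front edge down with about 22 N, then let go. Depth readings put its top at 70.4 mm at both the front and hinge sides, against 70.5 mm for fully shut.
- **Other things:** The final pictures show the battery still in its bay and the nearby look-alike boards apparently where they were. The glue, spectacles and tape came out within about 15 mm of their first readings. That is within the networks' scatter, and the arm did not go near them.

No check failed. The bay length comes from the arm's position and the force step. The final pictures agree with it, but I did not measure the gap in them.

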